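# Hold a lamp on test with the dead-man lever

### The arm

A 6-joint arm with a two-finger parallel gripper is mounted at the origin on the work surface. World frame = base frame: x ahead of the robot, y to its left, z up, the work surface at z = 0. Lengths are in m, angles in rad, forces in N, time in s.
With the tool pointing down it reaches from about 0.275 to 0.875 m from the base axis. Payload 12.5 kg.
Tool frame: the origin (TCP) lies at the very end of the fingers, on their centre line; the grasp point (between the pads) lies 19 mm behind it; z points along the fingers, y is the line along which they close (so a half turn about z gives the same grasp; the last joint's range is limited). The gripper opens to 85 mm and grips with 20 to 120 N. Pads are 22 mm wide; open, the fingers measure 114 mm over their backs; the gripper's body (76 mm by 85 mm) begins 54 mm behind the grasp point. The pads swing forward as they close: fully open they stand 13 mm farther back than shut.
Start: joints at [-1.315, 0.351, 1.652, -0, 1.139, -0.085], TCP at [0.184, -0.518, 0.231] pointing down, gripper open.
Joint ranges: [-2.75, 2.75], [-0.79, 2.1], [0.01, 2.65], [-1.57, 4.71], [0.07, 3.14], [-2.87, 2.87]. Speed limits (rad/s): [2.22, 2.22, 2.79, 3.14, 3.14, 3.14].

### API

Orientations are given as a 3x3 rotation matrix whose columns are the frame's x, y, z axes.
In Python, from bench import manip gives the robot as it stands. Calls block until the motion is done:
- manip.move_ptp(position, orientation): joint-space move of the TCP to a pose.
- manip.move_l(position, attitude=None, max_speed=0.15): straight line of the TCP; attitude=None keeps the orientation; max_speed is the mean speed in m/s.
- manip.move_j(angles): joint-space move.
- manip.set_gripper(opening, effort=None): opening from 0.0 (shut) to 1.0 (fully open); effort is the grip in N (None keeps the last); returns when the fingers have stopped.
- manip.dwell(seconds).
- manip.inverse_kinematics(position, orientation): joint angles nearest the present ones, or None.
- manip.grab_frame(name): name is "side" or "top" or "wrist"; returns (picture, depth): 400x640x3 uint8, red, green, blue; 400x640 float32, m along the optical axis (not along the pixel's ray), 0 where there is no reading.
- manip.get_calibration(name): a dict with "camera_matrix" (3x3 intrinsics, pixels), "k1" (the pictures are not rectified: a ray, as slopes to the right and down, at radius r is drawn at 1 + k1 r^2 times it, then the intrinsics apply), "R" (3x3) and "t" (3): a world point X has camera coordinates R X + t. Camera axes: x right, y down, z forward; pixel columns grow to the right and rows downward; lengths in m; the calibration is good to about 2 mm. A picture is of the moment at which its call begins: read the wrist's pose just before it. get_calibration takes no time and is no camera call; for the wrist camera it gives the pose at the moment of the call.
A pose or a line that the arm cannot do raises manip.Unreachable and nothing moves.
- manip.sign_off(): hands the job in; it is judged then, once.
Trained networks look in the newest picture that a camera, given by its name, has taken for a name from the list of things; names that differ only in an ending like _2 or _b are one class to them, and where a whole thing is asked for, a point or a joint stands for the part that bears it (a point fixed in the world has none). Each returns a list of dicts, best first, with "confidence" (0 to 1); they miss things now and then, are a little off and sometimes report something else, mostly with a low value. They report only what shows in the picture. A call takes as long as a camera call. They do not tell look-alikes from the thing itself.
- manip.look_for(camera, name): "at" ([x, y, z] in m, in world coordinates, good to about 4 mm: the middle of the surface that is visible of it).
Readings, each from a call of its own:
- manip.current_time(): time.
- manip.current_qpos(): joint angles.
- manip.current_joint_vel(): joint speeds.
- manip.current_joint_torque(): joint torques, N m.
- manip.current_ee_pos(): TCP position.
- manip.current_tcp_rot(): TCP orientation.
- manip.current_force(): force on the tool from outside, world axes, zero at the start.
- manip.current_ft_torque(): the same for the moment, N m.
- manip.current_grip_width(): opening from 0.0 (shut) to 1.0 (fully open).
- manip.current_grip_force(): force on a finger pad.
Only numpy, scipy, OpenCV 4.12 (cv2) and the standard library are available. Lean on these libraries where they do the work, as an engineer would, in place of code of your own. Each camera call takes 0.05 s, during which the arm holds its last target. There are 200 camera calls.

### The job

Put the LED light bar on test: lay it flat in the tester's two saddles, light side up, with its red end cap in the red saddle, setting it down rather than dropping it, and let go of it. Then press the dead-man lever of the yellow switch box down with the gripper until the lever is level (half of its travel), never pushing it on to its bottom stop, and finish while still holding it there. Leave the lever alone until the bar is in place, and leave the mug, the tape roll and the glasses case where they are.

Things in the scene. Friction and masses are not known exactly. Their poses are not given: they have to be found in the camera images.
- bar_center (a point): Centre of the loose LED light bar, a straight rigid bar 220 mm long (its x axis), 28 mm wide (y), 30 mm high (z), about 0.18 kg (mass varies), flat underneath: aluminium underside, pale light strip on top (+z, up at the start), a red end cap at its +x end and a white one at its -x end. The point lies half-way along, across and up, so 15 mm above what the bar lies on. The bar starts flat on the table.
- bar_red_cap (a point): Centre of the bar's red end cap (cap 20 mm long), 100 mm from the bar's centre along its +x axis.
- tester: Lamp tester fixed on the table: a grey plate 270 mm long (its x axis), 100 mm wide (y), 10 mm thick; origin at the centre of its underside, on the table. It carries a red and a white saddle, centred 75 mm either side of the origin along x; which of them is on which side varies. Black end stops 30 mm high (tops 40 mm above the table) leave 244 mm of length for the bar between them. Between the saddles 120 mm of the bar stays free for fingers.
- red_saddle_floor (a point): Middle of the floor of the red saddle, a U-shaped rest open along the tester's x axis. The floor is 28 mm above the table, 30 mm long, 36 mm wide between the side cheeks (bar 28 mm); the cheeks flare outwards above 40 mm height and end about 50 mm above the table. A bar lying in both saddles has its centre 43 mm above the table.
- white_saddle_floor (a point): The same point of the white saddle, 150 mm from the red one.
- switch_box: Yellow switch box fixed on the table, 160 mm long (x), 90 mm wide (y), 24 mm high; origin at the centre of its underside. The lever's hinge axis runs along its y at x = +60 mm, 80 mm above the table, between two dark steel cheeks; the lever points to the box's -x. A thin black gauge plate stands beside the lever at x = 0, y = +30 mm, up to 120 mm high, with a green band at the level position and a red band below it.
- lever_pad (a point): Centre of the flat top of the black rubber pad at the lever's free end: pad 50 mm along the lever, 40 mm wide; the point is 120 mm from the hinge axis along the lever and 12 mm above the lever's centre line. It moves with the lever: about 121 mm above the table when released, 92 mm when level, 62 mm at the bottom stop. Its z axis is not square to the pad: it leans with the joint value (vertical when released).
- lever (a joint): Angle of the dead-man lever in rad: 0 released (lever slopes up 0.25 rad towards its free end), 0.25 level and half-way, 0.5 at the bottom stop. A spring returns it to 0; pressing at the pad's centre takes about 4 N to start, 9 to 10 N at level and 15 N at the bottom.
- mug: Blue ceramic mug, bystander, 80 mm across, 92 mm high; origin at the centre of its underside.
- tape_roll: Roll of brown tape lying flat, bystander, 96 mm across, 24 mm high; origin at the centre of its underside.
- glasses_case: Blue glasses case, bystander, 155 x 60 x 40 mm; origin at the centre of its underside.
Not all that is in view belongs to the job. Of the things that look like the part that bears bar_center, take the one that is nearest to the robot's base at the start.

How it is judged:
On the way:
1. the light bar lies at rest in both saddles, red cap at the red saddle, let go of, the lever still released (horizontal distance between bar_center and tester below 0.016 m and angle between the x axis of bar_center and the x axis of tester, either way round below 0.06 rad and horizontal distance between bar_red_cap and red_saddle_floor below 0.042 m and z of bar_center in the frame of tester between 0.04 and 0.046 m and angle between bar_center's own z axis and vertical below 0.05 rad and contact force between bar and the fingers below 0.1 N and contact force between bar and the arm below 0.1 N and linear speed of bar below 0.02 m/s and value of joint lever below 0.08 rad), for 0.2 s.
At the end, for the whole second after the job is handed in: The bar lies untouched, flat (within 0.05 rad) and light side up in both saddles, centred within 16 mm, red cap at the red saddle; the robot holds the lever still at 0.16 to 0.34 rad (level is 0.25), pressing on it with more than 4 N (horizontal distance between bar_center and tester below 0.016 m and angle between the x axis of bar_center and the x axis of tester, either way round below 0.06 rad and horizontal distance between bar_red_cap and red_saddle_floor below 0.042 m and z of bar_center in the frame of tester between 0.04 and 0.046 m and angle between bar_center's own z axis and vertical below 0.05 rad and contact force between bar and the fingers below 0.1 N and contact force between bar and the arm below 0.1 N and linear speed of bar below 0.02 m/s and value of joint lever between 0.16 and 0.34 rad and velocity of joint lever between -0.1 and 0.1 rad/s and (contact force between lever and the fingers above 4 N or contact force between lever and the arm above 4 N)); the arm keeps its last pose, push and grip.
It fails at once if the lever is pressed before the bar lies in the saddles (value of joint lever above 0.12 rad and not (horizontal distance between bar_center and tester below 0.016 m and angle between the x axis of bar_center and the x axis of tester, either way round below 0.06 rad and horizontal distance between bar_red_cap and red_saddle_floor below 0.042 m and z of bar_center in the frame of tester between 0.04 and 0.046 m and angle between bar_center's own z axis and vertical below 0.05 rad)).
It fails at once if the lever is pushed on to its bottom stop (beyond 0.45 rad) (value of joint lever above 0.45 rad).
It fails at once if the bar is dropped (falls free faster than 0.6 m/s) (linear speed of bar above 0.6 m/s and contact force between bar and the fingers below 0.1 N).
It fails at once if the mug, tape roll or glasses case is moved more than 30 mm or tipped (distance of any of mug, tape_roll, glasses_case from where it was at the start of the episode above 0.03 m or angle between any of mug, tape_roll, glasses_case's own z axis and vertical above 0.3 rad).
It also fails if it takes over 53 s, if anything falls off the work surface, if the arm or the gripper's body presses on something with over 40 N, if the wrist force passes 120 N, or if a joint passes its speed limit or range.

## Working session

There is one attempt and no reset: what is moved stays moved. The work goes in short steps, each a Python script; the robot and the scene stay as the last script left them, time stands still between calls to the robot, and variables do not carry over. Pictures are saved under pics/ and viewed, at most 10 in all, crops included, and the job is handed in when it is done.

```bash
mkdir -p pics; ls; cat > h.py <<'E'
import numpy as np, cv2
from bench import manip as m
def shot(cam,fn=None):
    c=m.get_calibration(cam); im,d=m.grab_frame(cam)
    if fn: cv2.imwrite('pics/'+fn,im[:,:,::-1])
    return im,d,c
def cloud(d,c):
    K=np.array(c['camera_matrix'],float); k1=float(c['k1'])
    v,u=np.mgrid[:d.shape[0],:d.shape[1]].astype(np.float64)
    p=np.stack([u,v],-1).reshape(-1,1,2)
    n=cv2.undistortPointsIter(p,K,np.array([k1,0,0,0.]),None,None,(cv2.TERM_CRITERIA_COUNT,30,1e-9)).reshape(d.shape+(2,))
    X=np.dstack([n*d[...,None],d])
    W=(X-np.array(c['t']))@np.array(c['R'])
    W[d<=0]=np.nan
    return W
E
python3 - <<'E'
from h import *
a=[shot(c) for c in('top','side')]
cv2.imwrite('pics/a.png',cv2.resize(a[0][0][:,:,::-1],(800,500)));cv2.imwrite('pics/b.png',a[1][0][:,:,::-1])
np.savez('a.npz',im=a[0][0],W=cloud(a[0][1],a[0][2]),im2=a[1][0],W2=cloud(a[1][1],a[1][2]))
for c in('top','side'):
  for n in('bar_center','bar_red_cap','tester','red_saddle_floor','white_saddle_floor','switch_box','lever_pad','mug','tape_roll','glasses_case'):
    print(c,n,[(np.round(r['at'],3).tolist(),round(r['confidence'],2)) for r in m.look_for(c,n)][:4])
print(m.current_time())
E
```

```text
pics
top bar_center [([0.772, 0.339, 0.027], 0.79), ([0.454, 0.096, 0.02], 0.63)]
top bar_red_cap [([0.456, 0.094, 0.028], 0.62), ([0.775, 0.339, 0.029], 0.56)]
top tester [([0.635, -0.132, 0.008], 0.96), ([0.445, -0.377, 0.021], 0.67), ([0.553, 0.444, 0.047], 0.4), ([0.638, 0.13, 0.113], 0.24)]
top red_saddle_floor [([0.653, -0.057, 0.031], 0.71)]
top white_saddle_floor [([0.62, -0.205, 0.027], 0.56)]
top switch_box [([0.665, 0.128, 0.022], 0.75)]
top lever_pad [([0.642, 0.131, 0.112], 0.7)]
top mug [([0.552, 0.444, 0.047], 0.58)]
top tape_roll [([0.444, -0.376, 0.025], 0.59)]
top glasses_case [([0.395, 0.321, 0.042], 0.7)]
side bar_center [([0.453, 0.125, 0.026], 0.95)]
side bar_red_cap [([0.451, 0.12, 0.028], 0.93), ([0.776, 0.352, 0.025], 0.87)]
side tester [([0.62, -0.142, 0.009], 0.7)]
side red_saddle_floor [([0.667, -0.059, 0.027], 0.69)]
side white_saddle_floor [([0.624, -0.197, 0.025], 0.68)]
side switch_box [([0.621, -0.137, 0.007], 0.58), ([0.667, -0.06, 0.028], 0.37)]
side lever_pad [([0.634, 0.138, 0.113], 0.77), ([0.45, 0.118, 0.028], 0.34)]
side mug [([0.554, 0.458, 0.06], 0.95)]
side tape_roll []
side glasses_case [([0.396, 0.35, 0.036], 0.95)]
1.1
```

View pics/a.png

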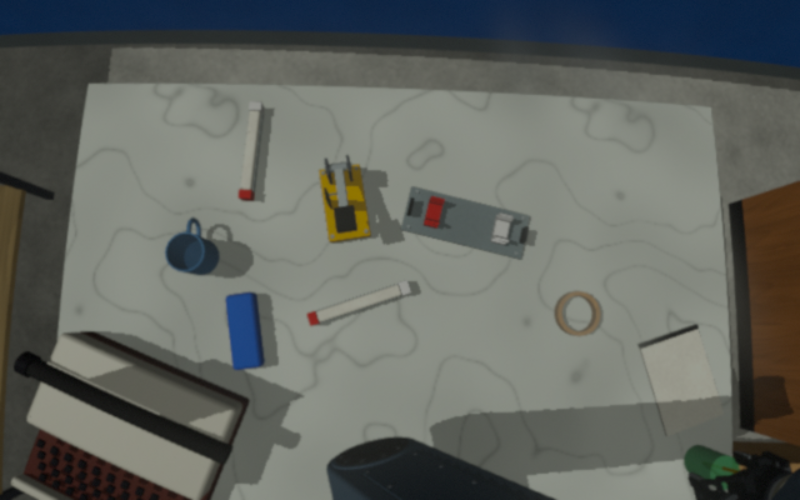

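View pics/b.png

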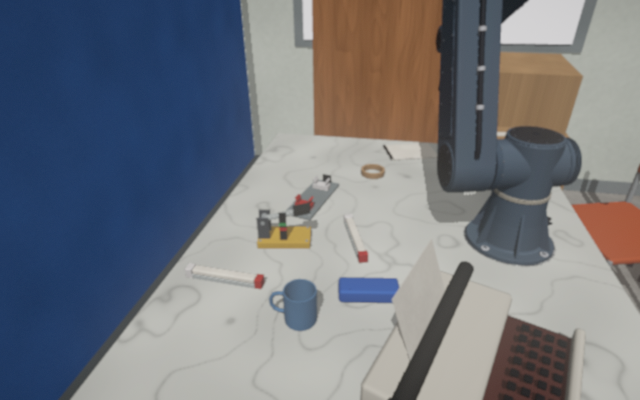

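Top view: two light bars look alike, the near one at (360,303) and the far one at (250,150). The near one (~(0.454,0.096)) is closest to the base, so I take that. Tester is at (467,222), with its red saddle at (435,212) and its white one at (503,228). The lever pad is at (345,220). The side view agrees: near bar (355,238), far bar (228,276).

Next I measure the bar and tester from the cloud and take a close wrist view.

```bash
cat >> h.py <<'E'
def down(yaw): # tool z down, tool y axis at angle yaw in world
    y=np.array([np.cos(yaw),np.sin(yaw),0]); z=np.array([0,0,-1.]); return np.stack([np.cross(y,z),y,z],1)
def yaw_now():
    y=np.array(m.current_tcp_rot())[:,1]; return np.arctan2(y[1],y[0])
def rect(W,c,r,z0,z1,mask=None):
    s=(np.abs(W[...,2]-(z0+z1)/2)<(z1-z0)/2)&(np.hypot(W[...,0]-c[0],W[...,1]-c[1])<r)
    if mask is not None: s&=mask
    P=W[s]; (cx,cy),(w,h),a=cv2.minAreaRect((P[:,:2]*1000).astype(np.float32))
    if w<h: w,h,a=h,w,a+90
    return np.round([cx/1000,cy/1000,w/1000,h/1000,a,len(P),np.median(P[:,2])],4), P
def colors(im):
    f=im.astype(int); return (f[...,0]>1.8*f[...,1])&(f[...,0]>1.8*f[...,2])&(f[...,0]>80)
E
python3 - <<'E'
from h import *
a=np.load('a.npz'); W,im=a['W'],a['im']
t=W[np.abs(W[...,0]-.45)<.05]; 
r,P=rect(W,(.454,.096),.14,.018,.045); print('bar',r)
red=colors(im)
for n,c in(('redcap',(.43,.19)),('redsad',(.653,-.057))):
    s=red&(np.hypot(W[...,0]-c[0],W[...,1]-c[1])<.06); print(n,s.sum(),np.nanmean(W[s],0).round(4))
print('tester',rect(W,(.635,-.132),.17,.006,.06)[0])
print('yaw',yaw_now())
for yw in np.deg2rad([-160,-100,20,80]):
    print(yw,m.inverse_kinematics([.44,.10,.30],down(yw)))
yw=np.deg2rad(r[4]-90 if True else 0); yw=(yw+np.pi/2)%np.pi-np.pi/2
print('use',yw)
m.move_ptp([r[0]-.03,r[1],.30],down(yw)); 
im,d,c=shot('wrist','w1.png'); np.savez('w1.npz',im=im,W=cloud(d,c)); print(c['R'],c['t'],m.current_time(),m.current_force())
E
```

```text
bar [4.579000e-01 9.480000e-02 2.203000e-01 2.790000e-02 1.099915e+02
 8.200000e+02 2.800000e-02]
redcap 59 [0.4241 0.1878 0.0287]
redsad 269 [ 0.6535 -0.0584  0.0334]
tester [ 6.84600e-01 -1.57800e-01  2.99800e-01  2.03000e-01  7.76168e+01
  3.44400e+03  9.90000e-03]
yaw -1.2299926959077445
-2.792526803190927 None
-1.7453292519943295 [ 1.20239504e-01  9.68755154e-02  1.80004677e+00 -4.44089210e-16
  1.24467037e+00  1.86556876e+00]
0.3490658503988659 [ 1.20239504e-01  9.68755154e-02  1.80004677e+00 -4.44089210e-16
  1.24467037e+00 -2.28826346e-01]
1.3962634015954636 [ 1.20239504e-01  9.68755154e-02  1.80004677e+00 -4.44089210e-16
  1.24467037e+00 -1.27602390e+00]
use 0.3489174974124465
[[ 9.40341246e-01  3.40232229e-01 -6.08817634e-04]
 [ 3.24204453e-01 -8.95497702e-01  3.04918576e-01]
 [ 1.03197932e-01 -2.86924895e-01 -9.52378229e-01]] [-0.43448526 -0.11542547  0.42794961] 3.5083 [0.1992864  0.06861845 0.18107182]
```

View pics/w1.png

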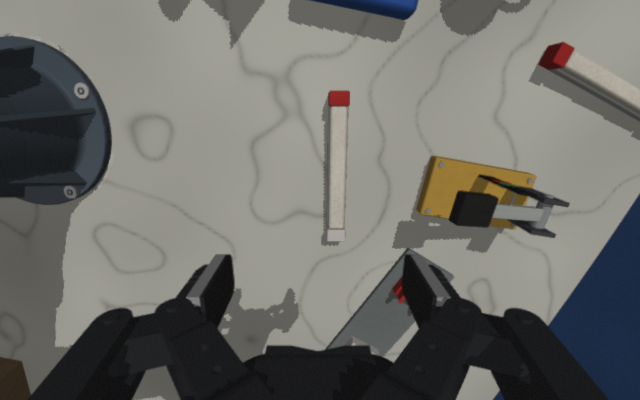

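The wrist view shows the near bar at (338,165), red cap up at (339,98). The base is at the left edge, and the look-alike bar is far off at the top right. Choice confirmed. Next is one near view of the tester and lever.

```bash
python3 - <<'E'
from h import *
a=np.load('w1.npz'); r,P=rect(a['W'],(.458,.095),.14,.015,.045); print('bar wrist',r, P[:,2].min(),P[:,2].max())
s=colors(a['im'])&(np.hypot(a['W'][...,0]-.424,a['W'][...,1]-.188)<.05); print('cap',np.nanmean(a['W'][s],0))
yw=yaw_now()
# put the tester in view: camera looks ahead of tool along +y of bar; stand back
m.move_ptp([.60,-.25,.30],down(np.deg2rad(77.5-90)))
im,d,c=shot('wrist','w2.png'); W=cloud(d,c); np.savez('w2.npz',im=im,W=W)
for n in('tester','red_saddle_floor','white_saddle_floor','lever_pad','switch_box'):
    print(n,[(np.round(r['at'],3).tolist(),round(r['confidence'],2)) for r in m.look_for('wrist',n)][:2])
print('plate',rect(W,(.637,-.131),.15,.007,.013)[0])
red=colors(im)
print('redtop',rect(W,(.653,-.057),.05,.03,.06,red)[0],'floor',rect(W,(.653,-.057),.03,.024,.031,red)[0])
print('whitetop',rect(W,(.62,-.205),.035,.03,.06)[0],'floor',rect(W,(.62,-.205),.03,.024,.031)[0])
print(m.current_time())
E
```

```text
bar wrist [5.17400e-01 1.15500e-01 2.17500e-01 1.54200e-01 1.09892e+02 2.75400e+03
 2.88000e-02] 0.015028042641460529 0.032851284498616254
cap [0.42382498 0.18774536 0.03007758]
tester [([0.631, -0.146, 0.009], 0.83)]
red_saddle_floor [([0.652, -0.067, 0.03], 0.96)]
white_saddle_floor [([0.622, -0.206, 0.028], 0.89)]
lever_pad []
switch_box []
plate [ 6.32700e-01 -1.54100e-01  2.25600e-01  1.01000e-01  7.73387e+01
  9.76900e+03  9.90000e-03]
redtop [ 6.529000e-01 -6.280000e-02  5.730000e-02  2.220000e-02  1.680365e+02
  2.610000e+02  4.830000e-02] floor [ 6.490000e-01 -6.060000e-02  4.540000e-02  2.440000e-02  1.668309e+02
  6.480000e+02  2.790000e-02]
whitetop [ 6.212000e-01 -2.056000e-01  5.830000e-02  2.990000e-02  1.675593e+02
  4.220000e+02  4.750000e-02] floor [ 6.177000e-01 -2.044000e-01  4.670000e-02  3.000000e-02  1.675865e+02
  6.070000e+02  2.780000e-02]
5.2417
```

View pics/w2.png

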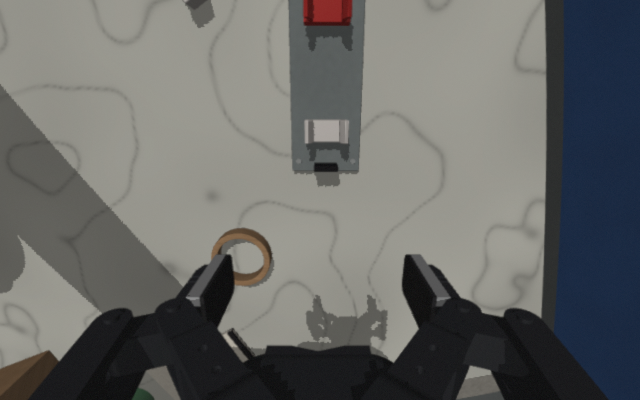

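Wrist view: the white saddle is at (327,131), the end stop at (326,167), and the red saddle is partly cut off at (328,10). Two independent estimates agree on tester centre (0.6375,-0.1324) and axis 77.4°. Now grasp the bar.

```bash
python3 - <<'E'
from h import *
a=np.load('w1.npz'); r,P=rect(a['W'],(.458,.095),.116,.022,.035); print('bar wrist',r)
c=np.array([.4580,.0945]); R=down(np.deg2rad(19.95))
m.set_gripper(1.0,40)
m.move_ptp([*c,.14],R)
m.move_l([*c,.05]); m.move_l([*c,.005],max_speed=.06)
print('f',m.current_force().round(2) if hasattr(m.current_force(),'round') else m.current_force())
m.set_gripper(0.0,40)
print('grip',m.current_grip_width(),m.current_grip_force(),m.current_ee_pos())
m.move_l([*c,.13],max_speed=.1)
print('grip',m.current_grip_width(),m.current_grip_force(),m.current_force(),m.current_time())
im,d,cc=shot('wrist','w3.png'); np.savez('w3.npz',im=im,W=cloud(d,cc))
E
```

```text
bar wrist [4.580000e-01 9.400000e-02 2.176000e-01 2.720000e-02 1.096612e+02
 2.571000e+03 2.890000e-02]
f [-0.05 -0.46  0.43]
grip 0.32085638928458815 40.44809818267822 [0.45805506 0.09449373 0.00523938]
grip 0.32135748184619006 39.683507680892944 [-0.56779874 -0.75708101 -1.15313254] 10.575
```

View pics/w3.png

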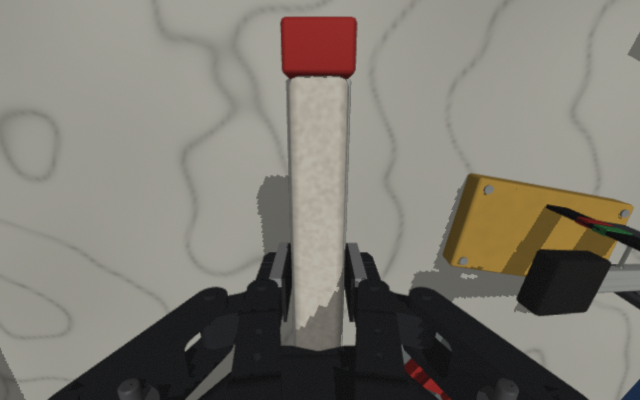

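Bar is held and hangs straight, red cap at (319,45). I check its pose in the grip, then carry and lower it.

```bash
python3 - <<'E'
from h import *
a=np.load('w3.npz'); W=a['W']; c=np.array([.458,.0945]); b=np.deg2rad(109.95); u=np.array([np.cos(b),np.sin(b)]); v=np.array([-u[1],u[0]])
q=W[...,:2]-c; al=q@u; la=q@v; s=(W[...,2]>.148)&(W[...,2]<.17)&(abs(la)<.03)&(al>.03)&(al<.13)
print('end',np.nanpercentile(al[s],99.5),'lat',[(np.median(la[s&(abs(al-k)<.008)]).round(4),np.median(W[...,2][s&(abs(al-k)<.008)]).round(4)) for k in(.05,.07,.1)])
end=np.nanpercentile(al[s],99.5); off=np.clip(end-.11,-.008,.008)   # bar centre along bar rel. to tcp
t=np.deg2rad(77.45); ut=np.array([np.cos(t),np.sin(t)])
p=np.array([.6375,-.1324])-off*ut; print('off',off,'target',p)
R=down(t-np.pi/2)
m.move_l([*c,.19]); m.move_ptp([*p,.17],R)
m.move_l([*p,.065],max_speed=.12)
print('f',m.current_force(),m.current_ee_pos(),m.current_time())
shot('wrist','w4.png')
im,d,cc=shot('side'); cv2.imwrite('pics/s4.png',cv2.resize(im[140:270,200:410,::-1],None,fx=3.5,fy=3.5))
E
```

```text
end 0.10898335828808148 lat [(np.float64(0.0001), np.float64(0.153)), (np.float64(0.0001), np.float64(0.153)), (np.float64(-0.0003), np.float64(0.1542))]
off -0.0010166417119185228 target [ 0.63772091 -0.13140765]
f [-0.86658823 -0.04420138 -2.0529579 ] [ 0.63824333 -0.13151054  0.06588841] 13.3167
```

View pics/w4.png

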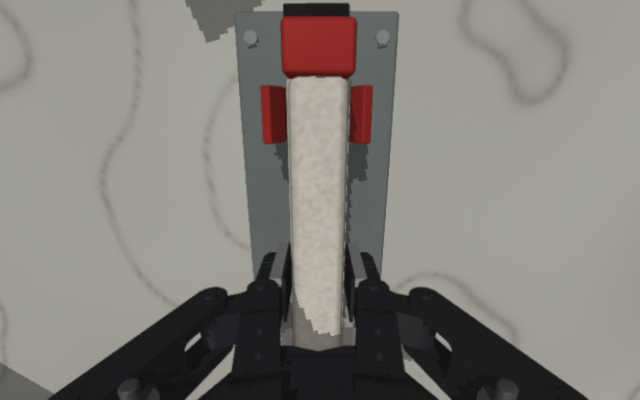

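The bar (centre col 319) sits between the red cheeks (262 to 372, centre 317), cap inside the end stop. Aligned, so I set it down and let go.

```bash
python3 - <<'E'
from h import *
p=np.array([.6377,-.1314])
m.move_l([*p,.038],max_speed=.05)
f0=np.array(m.current_force()); z=.038
while z>.029:
    z-=.001; m.move_l([*p,z],max_speed=.02); f=np.array(m.current_force())-f0
    if f[2]>3: break
print('z',z,f,m.current_ee_pos())
m.set_gripper(.45); m.set_gripper(1.0)
print(m.current_force())
m.move_l([*p,.16],max_speed=.12)
# look from behind the tester
t=np.deg2rad(77.45); ut=np.array([np.cos(t),np.sin(t)])
q=np.array([.6375,-.1324])-.10*ut
m.move_ptp([*q,.33],down(t-np.pi/2))
im,d,c=shot('wrist','w5.png'); W=cloud(d,c); np.savez('w5.npz',im=im,W=W)
r,P=rect(W,(.6375,-.1324),.125,.053,.065); print('bar',r)
s=colors(im)&(W[...,2]>.053); print('cap',np.nanmean(W[s],0), 'expect',np.array([.6375,-.1324])+.1*ut)
for k in(-.09,-.04,0,.04,.09):
    w=np.hypot(*(W[...,:2]-np.array([.6375,-.1324])-k*ut).transpose(2,0,1))<.008; print(k,np.nanmedian(W[...,2][w]).round(4))
m.look_for('top','lever_pad'); print(m.current_time())
E
```

```text
z 0.032999999999999995 [-2.44351036 -0.83153724  3.88904954] [ 0.63786101 -0.13142005  0.03331646]
[-0.09234547 -0.81149142  0.31924829]
bar [ 6.3810e-01 -1.3290e-01  2.1510e-01  2.7500e-02  7.7328e+01  3.1220e+03
  5.6900e-02]
cap [ 0.65962527 -0.03628275  0.05773578] expect [ 0.65922915 -0.03478932]
-0.09 0.4117
-0.04 0.0566
0 0.057
0.04 0.057
0.09 0.057
18.2667
```

View pics/w5.png

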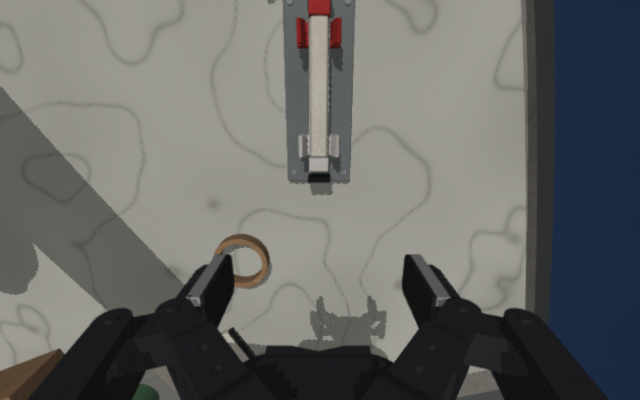

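The bar lies flat and centred in both saddles: centre (0.638,-0.133), 77.3°, top at 57 mm along its length. Red cap is at (319,6), just at the red saddle. Now the lever pad pose, from the top cloud and the earlier wrist cloud.

```bash
python3 - <<'E'
from h import *
for fn in('a.npz','w1.npz'):
    a=np.load(fn); W=a['W']; f=a['im'].astype(int)
    yel=(f[...,0]>1.6*f[...,2])&(f[...,1]>1.3*f[...,2])&(f[...,0]>70)
    print(fn,'box',rect(W,(.665,.128),.12,.019,.029,yel)[0])
    dark=f.max(-1)<60
    r,P=rect(W,(.64,.13),.05,.105,.135,dark); print('pad',r,P[:,2].min(),P[:,2].max())
# nearer look
c=np.array([.637,.131]); m.move_ptp([.60,.02,.30],down(0.08))
im,d,cc=shot('wrist','w6.png'); W=cloud(d,cc); f=im.astype(int)
yel=(f[...,0]>1.6*f[...,2])&(f[...,1]>1.3*f[...,2])&(f[...,0]>70)
print('box',rect(W,(.665,.128),.12,.019,.029,yel)[0])
r,P=rect(W,(.64,.13),.05,.105,.135,f.max(-1)<60); print('pad',r,P.mean(0),P[:,2].min(),P[:,2].max())
print([(np.round(r['at'],3).tolist(),round(r['confidence'],2)) for r in m.look_for('wrist','lever_pad')][:2])
E
```

```text
a.npz box [6.70800e-01 1.32400e-01 1.57700e-01 8.97000e-02 1.07151e+01 1.15100e+03
 2.34000e-02]
pad [6.35000e-01 1.28400e-01 8.63000e-02 4.22000e-02 2.11012e+01 2.94000e+02
 1.21300e-01] 0.11087003090732928 0.1289995353943213
w1.npz box [6.70400e-01 1.31900e-01 1.60300e-01 8.92000e-02 1.06501e+01 3.62000e+03
 2.38000e-02]
pad [6.37400e-01 1.30900e-01 9.54000e-02 4.54000e-02 2.09859e+01 1.38800e+03
 1.20800e-01] 0.10508694427942511 0.12804765398157625
box [6.70900e-01 1.31700e-01 1.58100e-01 8.95000e-02 1.04872e+01 4.03000e+03
 2.39000e-02]
pad [6.37700e-01 1.29200e-01 9.50000e-02 4.53000e-02 2.10171e+01 1.95200e+03
 1.21300e-01] [0.61948895 0.12431913 0.12127622] 0.10518064214026898 0.12833283267934634
[([0.639, 0.132, 0.115], 0.77)]
```

View pics/w6.png

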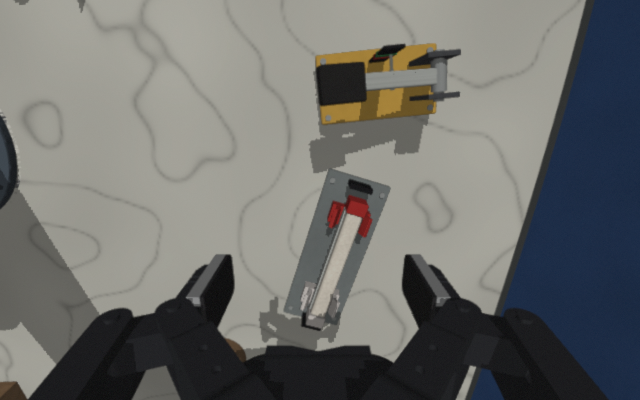

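Box centre is (0.6707,0.1320) with yaw 10.6°. The pad at (340,83) has its centre near (0.619,0.123), which agrees with the geometry. Press with shut fingers, lowering in small steps.

```bash
python3 - <<'E'
from h import *
p=np.array([.6155,.1225]); R=down(np.deg2rad(10.6-90))
m.set_gripper(0.0,60)
m.move_ptp([*p,.20],R); m.move_l([*p,.132],max_speed=.1)
m.dwell(.2); f0=np.array(m.current_force()); z=.132
while True:
    z-=.002 if z>.1 else .001
    m.move_l([*p,z],max_speed=.03); f=np.array(m.current_force())-f0; e=m.current_ee_pos()
    print(round(z,3),f.round(1),np.round(e[2],4))
    if e[2]<.0925 or f[2]>11 or z<.088: break
m.dwell(.4); print((np.array(m.current_force())-f0).round(2),m.current_ee_pos(),m.current_time())
im,d,c=shot('wrist'); W=cloud(d,c); np.savez('w7.npz',im=im,W=W)
im2,d2,c2=shot('side'); cv2.imwrite('pics/f.png',np.vstack([im[:,:,::-1][:300],cv2.resize(im2[180:270,230:422,::-1],(640,300))]))
E
```

```text
0.13 [ 0.4 -0.1  1. ] 0.1299
0.128 [1.1 0.7 0.4] 0.1278
0.126 [1.4 0.1 1.6] 0.1258
0.124 [0.5 0.4 2.6] 0.1242
0.122 [-1.9 -0.2  6.3] 0.1221
0.12 [-0.9 -0.2  5.6] 0.1201
0.118 [-1.6 -0.4  6.5] 0.1181
0.116 [-2.2  0.2  6.8] 0.1161
0.114 [-1.9 -0.1  6.3] 0.1142
0.112 [-2.9 -0.1  7.4] 0.1122
0.11 [-3.7 -1.4  7.9] 0.1102
0.108 [-3.5 -0.9  8.4] 0.1083
0.106 [-3.4 -1.5  8.3] 0.1063
0.104 [-4.1 -0.9  8.4] 0.1043
0.102 [-4.2 -1.5  9.9] 0.1023
0.1 [-3.7 -0.6  9.5] 0.1003
0.099 [-6.1 -0.8  9.9] 0.0993
0.098 [-4.6 -1.8 10. ] 0.0983
0.097 [-5.5 -1.1 10.6] 0.0973
0.096 [-5.6 -1.3 10.4] 0.0963
0.095 [-5.9 -1.8 10.2] 0.0953
0.094 [-6.1 -1.3 10.9] 0.0943
0.093 [-5.9 -1.2 11.5] 0.0933
[-5.73 -1.47 10.03] [0.61476238 0.12238943 0.0933364 ] 28.7583
```

View pics/f.png

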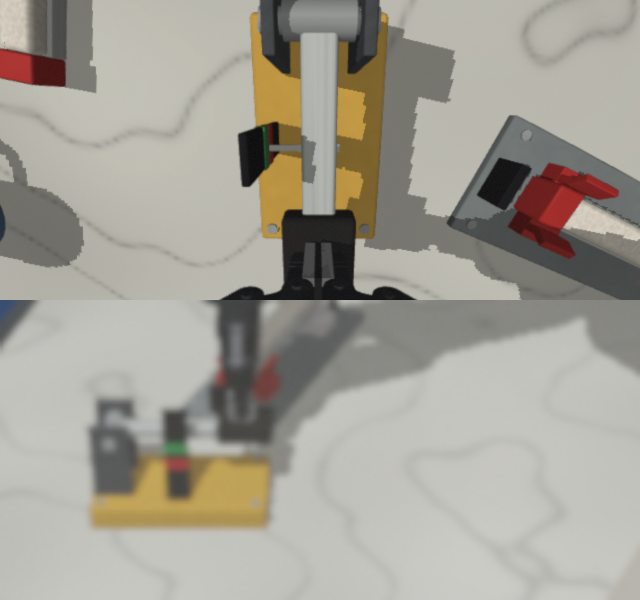

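The fingers are on the pad at (318,250 in the crop), the lever pointer is at the gauge, and the bar still sits in the tester. I check the lever's slope in the depth cloud before handing in.

```bash
python3 - <<'E'
from h import *
W=np.load('w7.npz')['W']; b=np.deg2rad(10.6); R=np.array([[np.cos(b),np.sin(b)],[-np.sin(b),np.cos(b)]])
q=(W[...,:2]-[.6707,.132])@R.T
s=(abs(q[...,1])<.008)&(q[...,0]>-.02)&(q[...,0]<.04)&(W[...,2]>.06)&(W[...,2]<.12)
k=np.polyfit(q[...,0][s],W[...,2][s],1); a=.25+np.arctan(k[0]); print('lever angle',a,s.sum(),k)
if .2<a<.3:
    print(m.current_force(),m.current_time()); print(m.sign_off())
E
```

```text
lever angle 0.2388765000295326 3942 [-0.01112396  0.08661949]
[-6.5944548  -1.39761187  9.89799627] 28.8583
the job is handed in; nothing more can be done
None
```

The job is handed in, though I have not seen the verdict: the bar lies flat in both saddles with its red cap in the red saddle, and the gripper is holding the lever at about 0.24 rad (level is 0.25) with about 10 N of downward force, 29 s into the 53 s limit.

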